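# Bring the red gear tooth under the test probe

### The job

With a fingertip, push the turntable round by its spokes until the gear's red tooth points straight at the yellow index wedge; either direction will do. Then push the blue probe arm in, all the way to its stop, so that the probe stands over the red tooth. Do not touch or lift the gear itself, grasp nothing, and leave everything else where it stands.

Things in the scene. Friction and masses are not known exactly. Their poses are not given: they have to be found in the camera images.
- station: Fixed inspection station: grey base plate 320 x 380 mm, 10 mm thick. Origin on the bench under the turntable's axis; the plate reaches 160 mm either side of it in x, from -165 to +215 mm in y. Its +y points from the axis to the yellow index wedge, 18 mm wide, 138 to 178 mm from the axis, top 24 mm above the bench. Nothing else stands on the plate within 145 mm of the axis.
- turntable (a joint): Angle (rad) of the turntable about the vertical axis through the station's origin, counter-clockwise from above positive, endless both ways; turns with about 0.2 N m and stays where it is left. Dark steel disc, radius 50 mm, top 42 mm above the bench, with four steel spokes 90 degrees apart. At 0 (and every quarter turn) a spoke lies along the station's +x.
- spoke_end (a point): Centre of the black 20 mm ball at the end of one of the four alike spokes (the one along the station's +x at joint 0): 125 mm from the axis, 31 mm above the bench. Spokes are round bars 12 mm thick, level, underside 25 mm above the bench (15 mm above the plate), bare and free to be pushed sideways between 70 and 115 mm from the axis.
- gear: Loose steel cluster gear, 0.9 kg: 132 mm over its 24 teeth, 24 mm thick, with a 60 mm pinion on top (42 mm high in all). It sits loosely over the turntable's spigot and is carried round with it. Origin: centre of its underside, 42 mm above the bench; top 84 mm above the bench. The tooth on its +y is red, with a red stripe on the top face; its angle to the spokes differs each time.
- red_tooth (a point): Centre of the red tooth at the top face of the large gear, 60 mm from the gear's axis along its +y, 66 mm above the bench.
- index (a point): The point where the red tooth has to be: 60 mm from the turntable's axis on the line to the yellow wedge, 66 mm above the bench (fixed on the station).
- probe_arm (a joint): Angle (rad) of the blue probe arm about its post, counter-clockwise from above positive: 0 = fully in at its stop, probe over the index point; 1.5 = fully out; starts between 0.75 and 1.3. Turns with 0.1 N m, stays where left. Bar 12 x 12 mm, 77 to 89 mm above the bench; black probe at its end 18 mm thick, 71 to 97 mm above. Pushed in clockwise, on its side away from the gear.
- probe_pivot (a point): Axis of the probe arm's post, 83 mm above the bench; in the station's frame at x = -120 mm, y = +170 mm. Dark post 30 mm thick, top 91 mm above the bench.
- probe_tip (a point): Brass tip of the probe at the free end of the probe arm, 163 mm from the pivot, 71 mm above the bench (5 mm above the gear's teeth).
- torch: Bystander: dark metal torch standing upright on the base plate near a corner, 28 mm thick, 85 mm tall; origin at the centre of its underside.
- ref_block: Bystander: steel reference block 35 x 25 x 45 mm standing on the base plate near a corner; origin at the centre of its underside.
- spray_white: Bystander: white spray can with white cap, 65 mm thick, 190 mm tall, origin under its centre.
- spray_orange: Bystander: white spray can with orange cap, 65 mm thick, 190 mm tall, origin under its centre.
- meter: Bystander: black hand-held meter lying flat, 150 x 80 x 30 mm, origin under its centre.
- magnifier: Bystander: hand magnifier lying flat, white ring of 72 mm, 10 mm thick, blue handle 75 mm long; origin under the ring's centre.
- yoke: Bystander: blue magnetising yoke with steel feet standing in a black tray on the robot's right, about 55 x 195 x 200 mm, origin under its centre.
Things that resemble listed ones, but are neither listed nor needed, are in the scene too. Of the things shaped like the gear, the steel one is meant.

How it is judged:
On the way, in this order (a step that is already met when the one before it is completed fails the run):
1. the red tooth points at the yellow wedge (within 8 mm) and the turntable stands still, the probe arm not yet in (horizontal distance between red_tooth and index below 0.008 m and velocity of joint turntable between -0.05 and 0.05 rad/s and value of joint probe_arm above 0.3 rad), for 0.2 s.
2. the probe arm is in at its stop, the red tooth still at the wedge (horizontal distance between red_tooth and index below 0.008 m and value of joint probe_arm below 0.06 rad), for 0.2 s.
At the end, for the whole second after the job is handed in: The red tooth is within 8 mm of the index point, the probe arm within 0.06 rad (about 10 mm at the probe) of its stop, the gear flat on the turntable, and all is at rest (all of step 2 and height (world z) of gear below 0.048 m and angle between gear's own z axis and vertical below 0.08 rad and velocity of joint turntable between -0.05 and 0.05 rad/s and linear speed of gear below 0.01 m/s); the robot touches nothing.
It fails at once if the robot touches the gear (more than 1 N) (contact force between any of the fingers, the arm and gear above 1 N).
It fails at once if the gear is lifted or tipped off its seat (height (world z) of gear above 0.05 m or angle between gear's own z axis and vertical above 0.15 rad).
It fails at once if a bystander is pushed, lifted or knocked over (moved more than 15 mm) (distance of any of torch, ref_block, spray_white, spray_orange, meter, magnifier, yoke from where it was at the start of the episode above 0.015 m).
It also fails if it takes over 64 s, if anything falls off the work surface, if the arm or the gripper's body presses on something with over 40 N, if the wrist force passes 120 N, or if a joint passes its speed limit or range.

### The arm

A 7-joint arm with a two-finger parallel gripper is mounted at the origin on the work surface. World frame = base frame: x ahead of the robot, y to its left, z up, the work surface at z = 0. Lengths are in m, angles in rad, forces in N, time in s.
With the tool pointing down it reaches from about 0.4 to 0.9 m from the base axis. Payload 5.6 kg.
Tool frame: the origin (TCP) lies on the centre line of the jaws, within the pads' length; the fingertips stand 22 mm ahead of it and the grasp point (between the pads) lies 3 mm ahead of it (r.nose_length is the z of the fingertips in the tool frame, in m); z points along the fingers, y is the direction in which the jaws open and shut (so a half turn about z gives the same grasp; the last joint's range is limited). The gripper opens to 92 mm and grips with 3 to 60 N. Pads are 20 mm wide; open, the fingers measure 128 mm over their backs; the gripper's body (75 mm by 189 mm) begins 69 mm behind the grasp point.
Start: joints at [1.102, 0.468, -0.012, 1.603, 0.006, 1.071, -0.056], TCP at [0.268, -0.592, 0.201] pointing down, gripper open.
Joint ranges: [-2.53, 2.53], [-0.31, 2.02], [-1.57, 1.55], [0.28, 2.44], [-1.29, 4.43], [0.15, 1.84], [-2.92, 2.92]. Speed limits (rad/s): [2.57, 2.57, 3.14, 3.14, 3.14, 3.14, 3.14].

### API

Orientations are given as [roll, pitch, yaw] about the fixed x, y, z axes, in that order (R = Rz(yaw) Ry(pitch) Rx(roll)).
In Python, from rig import r gives the robot as it stands. The module is installed in compiled form; this text tells all that it offers.
- The arm moves only by the tool move_arm, never from a script. Its argument "moves" is a list of rows, each a list of 5 numbers: the closure in counts, from 0 (fully open) to 255 (shut), then the shift along the tool's x, y, z in mm, then the turn about the tool's z in rad. A call has 1 to 10 rows; each row shifts and turns the commanded pose from where the row before left it, along the tool's axes as they then stand; what a row does not reach is not made up. A row lasts 1/12 s, in which the tool goes at most 41.7 mm and 7.16 degrees, less where a joint would pass 70% of its speed; a pose out of reach is approached as far as the arm can. A call is refused whole if a number of a shift passes 41.7 or a number of a turn 0.125, either way. A call with a gripper value outside its range is refused whole. The fingers move at their own pace and stop on an object; "newtons" is the grip in N (left out, the last holds). Time passes only in rows, so rows that do not move let the fingers close. It gives the time, the measured TCP pose, the force and the opening at its end, in the units of the state.
- r.observe(): the state, without advancing time (a new reading comes with each control period).
- r.snapshot(name): name is "side" or "top"; returns (picture, depth): 384x512x3 uint8, red, green, blue; 384x512 float32, m along the optical axis (not along the pixel's ray), 0 where there is no reading.
- r.camera_info(name): a dict with "K" (3x3 intrinsics, pixels), "xyz" and "orientation" of the camera in the world. Camera axes: x right, y up, looking along -z (the intrinsics and any distortion apply to the point x, -y, -z); pixel columns grow to the right and rows downward; lengths in m; the calibration is good to about 2 mm. A picture is of the moment at which its call begins. camera_info takes no time and is no camera call.
- r.hand_in(): hands the job in, once; it reports no verdict.
The state is a dict: "time": time; "q": joint angles; "qvel": joint speeds; "tau": joint torques, N m; "eef_pos": TCP position; "tcp_rot": TCP orientation; "force": force on the tool from outside, world axes, zero at the start; "moment": the same for the moment, N m; "width": finger opening in m.
Only numpy, scipy, OpenCV 4.12 (cv2) and the standard library are available. Lean on these libraries where they do the work, as an engineer would, in place of code of your own. Each camera call takes 0.05 s, during which the arm holds its last target. There are 200 camera calls.

## Working session

There is one attempt and no reset: what is moved stays moved. The work goes in short steps, Python scripts to look and compute and a tool call to move; the robot and the scene stay as the last step left them, time stands still between calls to the robot, and variables do not carry over. Pictures are saved under pics/ and viewed, on a budget of 10 in all, crops included, one or two more only if the job needs it, and the job is handed in when it is done.

Besides the shell and the picture viewer there is one more tool, called after "Call:" as name([rows], argument=value, ...), one row to a line, values as JSON. move_arm: Moves the arm, as the interface text tells. Its arguments: {"type":"object","properties":{"moves":{"type":"array","items":{"type":"array","items":{"type":"number"}}},"newtons":{"type":"number"}},"required":["moves"]}

```bash
mkdir -p pics
cat > h.py <<'E'
import numpy as np, cv2
from rig import r
from scipy.spatial.transform import Rotation as R
def cam(n):
    c=r.camera_info(n); o=np.array(c["orientation"],float)
    M=R.from_euler('xyz',o).as_matrix() if o.size==3 else (o if o.size==9 else R.from_quat(o).as_matrix())
    return np.array(c["K"]),np.array(c["xyz"]),M
def ray(n,u,v,z):
    K,p,M=cam(n); d=M@np.array([(u-K[0,2])/K[0,0],-(v-K[1,2])/K[1,1],-1]); return p+d*(z-p[2])/d[2]
def pt(n,u,v,dep):
    K,p,M=cam(n); return p+dep*(M@np.array([(u-K[0,2])/K[0,0],-(v-K[1,2])/K[1,1],-1]))
def proj(n,P):
    K,p,M=cam(n); c=M.T@(np.array(P)-p); return K[0,0]*c[0]/-c[2]+K[0,2],K[1,2]-K[1,1]*c[1]/-c[2]
E
python3 - <<'E'
from h import *
print(r.camera_info("top"),r.camera_info("side")); print(r.observe())
a,d=r.snapshot("top");b,e=r.snapshot("side")
np.savez('s0.npz',a=a,d=d,b=b,e=e)
cv2.imwrite('pics/t0.png',cv2.resize(a[:,:,::-1],(800,600),interpolation=cv2.INTER_CUBIC));cv2.imwrite('pics/s0.png',b[:,:,::-1])
E
```

```text
{'K': array([[393.72849944,   0.        , 252.38716046],
       [  0.        , 393.72849944, 189.27879016],
       [  0.        ,   0.        ,   1.        ]]), 'xyz': array([ 0.21262217, -0.01049377,  1.609912  ]), 'orientation': array([ 0.18539002, -0.00670109, -1.57657719])} {'K': array([[448.9245078 ,   0.        , 259.45658491],
       [  0.        , 448.9245078 , 191.30991953],
       [  0.        ,   0.        ,   1.        ]]), 'xyz': array([0.02667281, 0.98480135, 1.11119284]), 'orientation': array([ 0.81526697,  0.00681519, -2.70512076])}
{'time': 0.0, 'q': array([ 1.10202841,  0.46840237, -0.01161554,  1.60360969,  0.00601257,
        1.07141932, -0.05630763]), 'qvel': array([-0.0003765 , -0.00044597, -0.0003661 ,  0.00083929,  0.00120835,
        0.00018609,  0.000492  ]), 'tau': array([-5.97335511e-04, -5.20586228e+01, -1.28675319e-02, -2.43757135e+01,
       -5.67123899e-02,  1.72963523e-02,  1.47620867e-04]), 'eef_pos': array([ 0.26814834, -0.59144009,  0.20042981]), 'tcp_rot': array([-3.13979313e+00,  1.30717375e-04,  4.25713748e-01]), 'force': array([ 0.36067234,  0.06723815, -0.51126519]), 'moment': array([-0.02277722,  0.02277726, -0.03495576]), 'width': 0.09216708499201123}
```

View pics/t0.png

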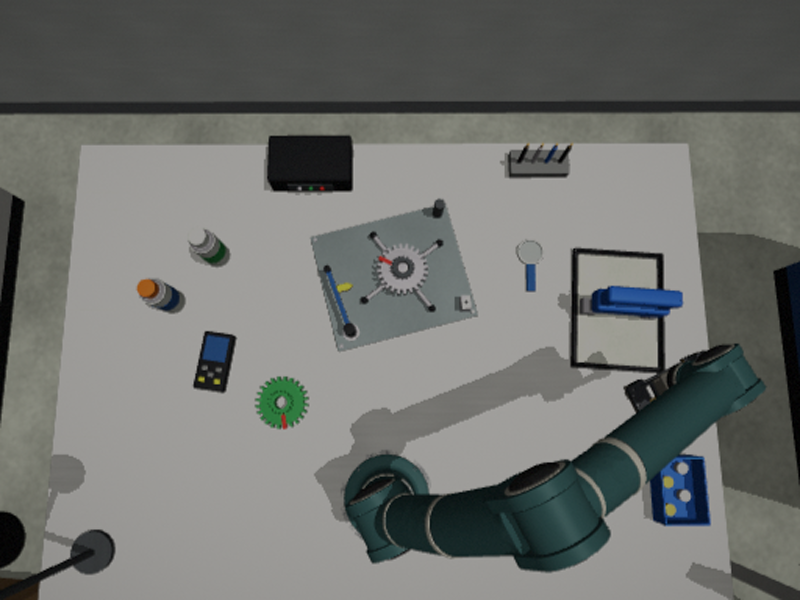

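View pics/s0.png

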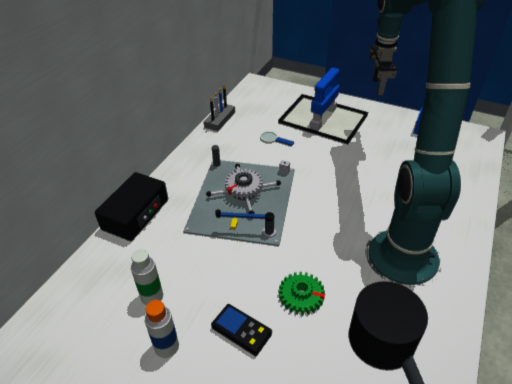

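The top view (800x600) shows the gear at (402,268), its red tooth at (383,260), the yellow wedge at (344,287), and spoke balls at (373,235), (440,243), (431,308) and (364,300). The probe pivot is at (349,329) and the probe at (327,268). The torch and block are at the far corners of the plate, at (438,208) and (463,302).

```bash
cat > meas.py <<'E'
from h import *
def red(a,roi):
    h=cv2.cvtColor(a,cv2.COLOR_RGB2HSV).astype(int); m=((h[...,0]<8)|(h[...,0]>172))&(h[...,1]>130)&(h[...,2]>70)
    k=np.zeros_like(m);k[roi[1]:roi[3],roi[0]:roi[2]]=1; return m&k
def cen(m): v,u=np.nonzero(m); return u.mean(),v.mean(),len(u)
E
python3 - <<'E'
from meas import *
s=np.load('s0.npz');a,d=s['a'],s['d']
h=cv2.cvtColor(a,cv2.COLOR_RGB2HSV).astype(int)
roi=np.zeros(h.shape[:2],bool);roi[125:230,195:310]=1
ym=(h[...,0]>22)&(h[...,0]<35)&(h[...,1]>120)&(h[...,2]>80)&roi
y=cen(ym);Y=ray('top',y[0],y[1],.024)
rm=red(a,(195,125,310,230));q=cen(rm);T=ray('top',q[0],q[1],.066)
print('yellow',y,Y,'red',q,T)
dk=((a.max(2)<55)&roi).astype(np.uint8)
n,l,st,ce=cv2.connectedComponentsWithStats(dk)
for i in range(1,n):
    if st[i,4]>=6: print('dark',ce[i].round(1),st[i,4],ray('top',*ce[i],.031).round(4))
bm=(h[...,0]>100)&(h[...,0]<125)&(h[...,1]>130)&roi
v,u=np.nonzero(bm);print('blue',len(u)); 
P=np.array([ray('top',x,yy,.089) for x,yy in zip(u,v)]);print(P[P[:,0].argmin()],P[P[:,0].argmax()],P.mean(0))
# plate corners
E
```

```text
yellow (np.float64(219.6315789473684), np.float64(183.3684210526316), 38) [0.53529829 0.11156145 0.024     ] red (np.float64(246.15), np.float64(166.2), 20) [0.59694107 0.00209762 0.066     ]
dark [279.5 135. ] 40 [ 0.7396 -0.1377  0.031 ]
dark [238.1 150.2] 14 [0.6741 0.0358 0.031 ]
dark [280.7 155.1] 12 [ 0.6525 -0.141   0.031 ]
dark [259.3 168.7] 9 [ 0.595  -0.0519  0.031 ]
dark [208.7 171.8] 17 [0.5828 0.1564 0.031 ]
dark [232.6 191.6] 16 [0.4993 0.058  0.031 ]
dark [275.8 196.9] 14 [ 0.4769 -0.1178  0.031 ]
dark [223.4 210.8] 51 [0.4209 0.0947 0.031 ]
blue 87
[0.42812387 0.10033495 0.089     ] [0.56007585 0.14895611 0.089     ] [0.49510477 0.12142636 0.089     ]
```

```bash
cat >> h.py <<'E'
def plan(P,yaw):
    o=r.observe(); p=np.array(o['eef_pos']); y=o['tcp_rot'][2]; d=np.array(P)-p
    x=np.array([np.cos(y),np.sin(y),0]);yy=np.array([np.sin(y),-np.cos(y),0])
    print('at',p.round(4),'yaw',round(y,3),'F',np.round(o['force'],1),'-> tool shift mm',(1000*np.array([d@x,d@yy,-d[2]])).round(1),'turn',round(-(yaw-y),3))
C=np.array([.5757,-.0412]); SP=np.radians(37.8)
def U(a): return np.array([np.cos(a),np.sin(a)])
E
python3 - <<'E'
from h import *
print(r.nose_length)
a=SP+np.pi; P=C+.095*U(a)-.040*U(a+np.pi/2); print(P)
plan([*P,.2],.66)
E
```

```text
0.022
[ 0.47611899 -0.06781997]
at [ 0.2682 -0.5915  0.2006] yaw 0.426 F [-0.   0.1  0.1] -> tool shift mm [ 405.6 -391.1    0.6] turn -0.234
```

Call:
move_arm([
  [255,0,0,-20,0],
  [255,0,0,-20,0],
  [255,20,-19.5,0,0],
  [255,20,-19.5,0,0],
  [255,20,-19.5,0,0],
  [255,20,-19.5,0,0],
  [255,20,-19.5,0,0],
  [255,20,-19.5,0,0],
  [255,20,-19.5,0,0],
  [255,20,-19.5,0,0],
], newtons=20)

```text
time: 0.93
eef_pos: [0.3498, -0.3823, 0.2411]
tcp_rot: [-3.141, 0.0, 0.426]
force: [0.7, 0.1, -0.0]
width: 0.0269
```

Call:
move_arm([
  [255,20,-19.5,0,0],
  [255,20,-19.5,0,0],
  [255,20,-19.5,0,0],
  [255,20,-19.5,0,0],
  [255,20,-19.5,0,0],
  [255,20,-19.5,0,0],
  [255,20,-19.5,0,0],
  [255,20,-19.5,0,0],
  [255,20,-19.5,0,0],
  [255,20,-19.5,0,0],
])

```text
time: 1.77
eef_pos: [0.4514, -0.1223, 0.2412]
tcp_rot: [-3.142, 0.0, 0.426]
force: [0.6, 0.0, 0.3]
width: 0.0002
```

Call:
move_arm([
  [255,20,-19.5,0,-0.08],
  [255,20,-10,0,-0.08],
  [255,0,0,0,-0.075],
  [255,0,0,0,0],
  [255,0,0,0,0],
])

```text
time: 2.18
eef_pos: [0.4738, -0.0795, 0.241]
tcp_rot: [-3.141, 0.001, 0.658]
force: [0.2, -0.6, 0.0]
width: 0.0003
```

Run:
```python
from h import *
a=SP+np.pi; P=C+.095*U(a)-.040*U(a+np.pi/2)
plan([*P,.043],.66); print(r.observe()['time'],r.observe()['width'])
```

```text
at [ 0.4738 -0.0795  0.241 ] yaw 0.658 F [ 0.2 -0.6  0. ] -> tool shift mm [  9.   -7.8 198. ] turn -0.002
2.1833 0.0002620349786892407
```

Call:
move_arm([
  [255,9,-8,0,0],
  [255,0,0,30,0],
  [255,0,0,30,0],
  [255,0,0,30,0],
  [255,0,0,30,0],
  [255,0,0,20,0],
  [255,0,0,0,0],
])

```text
time: 2.77
eef_pos: [0.4727, -0.0682, 0.0976]
tcp_rot: [-3.136, 0.006, 0.657]
force: [-0.9, 0.1, 0.5]
width: 0.0006
```

Run:
```python
from h import *
a,d=r.snapshot("top");b,e=r.snapshot("side")
A=cv2.resize(a[110:240,190:320,::-1],(400,400),interpolation=cv2.INTER_CUBIC);B=cv2.resize(b[140:270,175:305,::-1],(400,400),interpolation=cv2.INTER_CUBIC)
cv2.imwrite('pics/c1.png',np.hstack([A,B]))
```

```text
(no output)
```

View pics/c1.png

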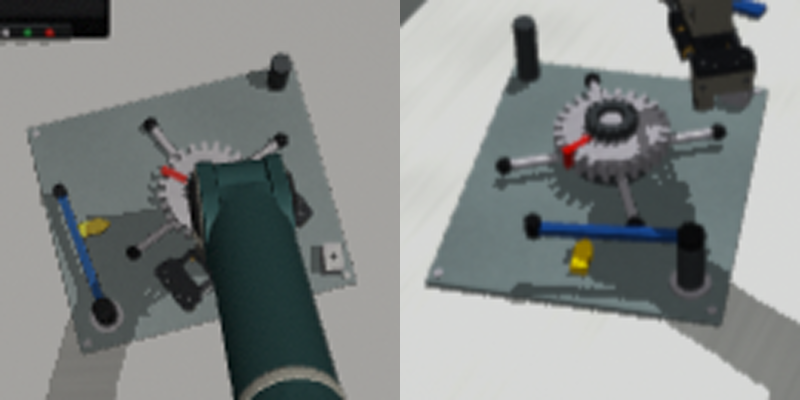

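The close-ups show the gripper above the near-right spoke and well clear of the gear. Red tooth, wedge and blue arm look unchanged. In the side crop the fingers are near (720,100) and the spoke ball at (715,130). I'll check that against the projection.

Run:
```python
from h import *
p=r.observe()['eef_pos'];f=lambda P:((np.array(proj('side',P))-[175,140])*400/130+[400,0]).round()
print('tip',f([p[0],p[1],p[2]-.022]),'ball',[f([*(C+.125*U(SP+k*np.pi/2)),.031]) for k in range(4)])
a=SP+np.pi; P=C+.095*U(a)-.040*U(a+np.pi/2)
plan([*P,.043],.66)
```

```text
tip [700. 128.] ball [array([503., 166.]), array([633., 226.]), array([716., 132.]), array([591.,  81.])]
at [ 0.476  -0.068   0.1013] yaw 0.658 F [ 0.1 -0.1  0.6] -> tool shift mm [ 0.2 -0.  58.3] turn -0.002
```

Run:
```python
from h import *
b,e=r.snapshot("side")
K,p,M=cam('side'); v,u=np.mgrid[100:200,360*0+250:310]; u=u.ravel();v=v.ravel()
P=np.array([pt('side',x,y,e[y,x]) for x,y in zip(u,v) if e[y,x]>0])
o=np.array(r.observe()['eef_pos']);print(o)
k=(np.linalg.norm(P[:,:2]-o[:2],axis=1)<.09)&(P[:,2]>.055)&(P[:,2]<.3)
Q=P[k]
for lo in np.arange(.05,.2,.015):
    s=Q[(Q[:,2]>=lo)&(Q[:,2]<lo+.015)]
    if len(s): print(round(lo,3),len(s),s.min(0).round(3),s.max(0).round(3),s.mean(0).round(3))
```

```text
Traceback (most recent call last):
  File "h.py", line 11, in pt
    K,p,M=cam(n); return p+dep*(M@np.array([(u-K[0,2])/K[0,0],-(v-K[1,2])/K[1,1],-1]))
          ~~~^^^
  File "h.py", line 5, in cam
    c=r.camera_info(n); o=np.array(c["orientation"],float)
ValueError: time passes only in moves, steps and waits
```

```bash
sed -i 's/^def cam/import functools\n@functools.lru_cache\ndef cam/' h.py
python3 - <<'E'
from h import *
b,e=r.snapshot("side")
v,u=np.mgrid[100:200,250:310]; u=u.ravel();v=v.ravel()
P=np.array([pt('side',x,y,e[y,x]) for x,y in zip(u,v) if e[y,x]>0])
o=np.array(r.observe()['eef_pos']);print(o)
Q=P[(np.linalg.norm(P[:,:2]-o[:2],axis=1)<.09)&(P[:,2]>.055)&(P[:,2]<.3)]
for lo in np.arange(.05,.2,.015):
    s=Q[(Q[:,2]>=lo)&(Q[:,2]<lo+.015)]
    if len(s): print(round(lo,3),len(s),s.min(0).round(3),s.max(0).round(3),s.mean(0).round(3))
E
```

```text
[ 0.4774104  -0.06787132  0.10277051]
0.05 93 [ 0.508 -0.108  0.055] [0.564 0.004 0.065] [ 0.531 -0.051  0.061]
0.065 113 [ 0.509 -0.097  0.065] [0.563 0.007 0.079] [ 0.534 -0.05   0.068]
0.08 13 [ 0.546 -0.066  0.08 ] [ 0.561 -0.037  0.088] [ 0.552 -0.051  0.084]
0.11 10 [ 0.466 -0.072  0.113] [ 0.492 -0.051  0.125] [ 0.476 -0.06   0.121]
0.125 22 [ 0.461 -0.071  0.125] [ 0.491 -0.051  0.139] [ 0.474 -0.059  0.132]
0.14 5 [ 0.474 -0.066  0.142] [ 0.489 -0.05   0.155] [ 0.485 -0.061  0.148]
0.155 1 [ 0.487 -0.061  0.164] [ 0.487 -0.061  0.164] [ 0.487 -0.061  0.164]
0.2 51 [ 0.406 -0.122  0.201] [0.553 0.017 0.215] [ 0.456 -0.023  0.21 ]
```

Call:
move_arm([
  [255,0,0,20,0],
  [255,0,0,20,0],
  [255,0,0,18,0],
  [255,0,0,0,0],
  [255,0,0,0,0],
])

```text
time: 3.38
eef_pos: [0.4768, -0.0675, 0.0442]
tcp_rot: [3.141, -0.0, 0.66]
force: [0.2, -0.1, 0.3]
width: 0.001
```

Run:
```python
from h import *
o=r.observe();p=o['eef_pos'];print(p,o['tcp_rot'],o['force'])
b,e=r.snapshot("side")
print(proj('side',[p[0],p[1],p[2]-.022]))
for v in range(145,172): print(v,[round(float(pt('side',u,v,e[v,u])[2]*1000)) if e[v,u]>0 else -1 for u in range(262,300,2)])
B=b[125:200,240:315,::-1]
cv2.imwrite('pics/c2.png',cv2.resize(B,(600,600),interpolation=cv2.INTER_NEAREST))
```

```text
[ 0.47681686 -0.06751685  0.04422123] [ 3.14105632e+00 -2.83728608e-04  6.60210685e-01] [ 0.2476765  -0.05405877  0.34475665]
(np.float64(272.0614105475164), np.float64(193.6091054852298))
145 [242, 247, 257, 257, 267, 263, 264, 265, 262, 251, 248, 243, 0, 0, 4, 7, 0, 0, 3]
146 [247, 246, 251, 253, 256, 258, 256, 255, 255, 249, 243, 240, -3, 0, 1, -3, 1, 2, -4]
147 [239, 242, 249, 250, 252, 255, 251, 252, 248, 248, 247, 233, 2, -2, 2, 1, -2, -2, 5]
148 [185, 246, 242, 246, 249, 244, 248, 245, 246, 246, 240, -3, -2, -4, 4, 2, 1, -2, 2]
149 [182, 239, 246, 244, 242, 247, 244, 245, 242, 243, 238, 238, -1, 0, 3, 6, 2, 3, -7]
150 [182, 229, 243, 245, 244, 247, 246, 244, 240, 239, 237, 235, 2, 4, 3, 1, 2, 3, -3]
151 [156, 225, 234, 240, 242, 237, 240, 241, 239, 236, 237, 235, 2, -3, -5, -2, 5, 6, 1]
152 [163, 194, 235, -1, 239, 235, 235, 236, 237, 238, 232, 233, 4, 4, 6, -1, 2, -5, 4]
153 [164, 189, 236, 235, 235, 234, 233, 236, 235, 232, 233, 231, 0, 3, -1, 5, 2, 1, -1]
154 [164, 183, 239, 234, 232, 233, 230, 230, 230, 232, 227, 225, -2, -4, 0, 3, 0, 1, -1]
155 [-1, 179, 231, 231, 229, 23
[... 753 characters left out ...]
64 [-1, 167, 170, 188, 194, 193, 192, 189, 193, 189, 186, 56, 57, 56, 0, 0, -4, 0, 2]
165 [8, 168, 167, 187, 191, 186, 189, 195, 191, 190, 187, 58, 57, 54, 5, -1, 3, 0, 4]
166 [6, 166, 169, 182, 188, 188, 186, 184, 183, 181, 187, 168, 51, 51, -1, 1, -1, 2, 3]
167 [10, 159, 167, 168, 189, 189, 186, 185, 180, 183, 189, 45, 48, 46, -1, 0, -3, 4, 0]
168 [8, 158, 169, 167, 188, 183, 178, 166, 164, 165, 189, 187, 43, 43, 10, 6, 1, 2, 1]
169 [9, 154, 167, 169, 188, 190, 162, 160, 159, 190, 190, 189, 190, 33, 14, 16, 8, -2, -2]
170 [13, 6, 163, 164, 184, 189, 190, 191, 187, 190, 186, 187, 187, 28, 9, 12, 8, 3, -2]
171 [6, 14, 161, 164, 190, 186, 189, 189, 186, 191, 189, 192, 189, 191, 8, 9, 0, 4, 2]
```

View pics/c2.png

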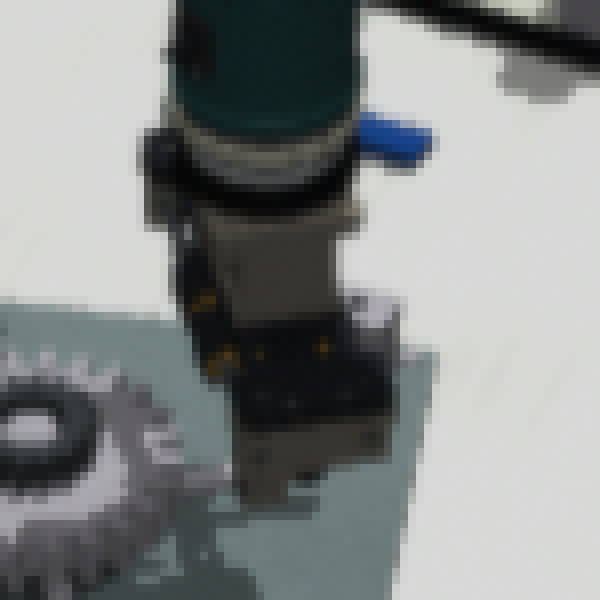

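The crop shows the narrow closed fingertip ending near full-image pixel (273,187), beside the spoke's ball at (278,183). I'll check the tip's height by depth.

Run:
```python
from h import *
b,e=r.snapshot("side")
for v in range(174,196): print(v,[tuple(int(t) for t in (pt('side',u,v,e[v,u])*1000).round()) if e[v,u]>0 else -1 for u in (268,271,273,275,278)])
```

```text
174 [(468, -10, 162), (447, 13, 189), (441, 11, 189), (436, 8, 189), (428, 2, 186)]
175 [(536, -165, 10), (446, 16, 187), (440, 15, 188), (435, 10, 187), (425, 10, 190)]
176 [(535, -162, 8), (443, 22, 188), (437, 20, 189), (434, 13, 185), (424, 13, 188)]
177 [(531, -154, 11), (441, 27, 190), (436, 22, 187), (431, 18, 185), (425, 9, 181)]
178 [(531, -154, 6), (441, 27, 186), (436, 23, 184), (432, 16, 179), (424, 10, 177)]
179 [(528, -146, 9), (444, 21, 175), (438, 18, 175), (432, 17, 176), (425, 8, 171)]
180 [(525, -140, 9), (442, 23, 173), (438, 17, 170), (434, 11, 166), (427, 3, 163)]
181 [(521, -130, 14), (445, 17, 163), (440, 13, 162), (434, 10, 162), (427, 3, 159)]
182 [(521, -132, 8), (446, 14, 156), (440, 13, 157), (435, 9, 155), (428, 0, 151)]
183 [(509, -104, 30), (445, 17, 154), (440, 13, 153), (435, 8, 151), (425, 7, 154)]
184 [(505, -95, 35), (444, 19, 152), (440, 12, 148), (435, 8, 146), (471, -105, 39)]
185 [(504, -94, 31), (476, -56, 73), (468, -55, 77), (464, -61, 73), (472, -109, 31)]
186 [(512, -111, 9), (474, -51, 73), (468, -54, 73), (465, -64, 66), (478, -124, 11)]
187 [(510, -106, 9), (475, -53, 67), (469, -57, 66), (462, -59, 67), (476, -120, 10)]
188 [(508, -101, 9), (497, -105, 9), (489, -104, 13), (483, -107, 14), (475, -116, 9)]
189 [(506, -99, 6), (495, -100, 9), (490, -105, 7), (484, -110, 5), (473, -112, 8)]
190 [(503, -92, 9), (494, -96, 8), (487, -100, 8), (480, -101, 10), (470, -105, 10)]
191 [(500, -85, 11), (491, -92, 9), (485, -95, 8), (479, -99, 7), (467, -98, 13)]
192 [(499, -82, 9), (490, -87, 8), (483, -90, 8), (474, -88, 14), (465, -93, 13)]
193 [(497, -78, 8), (485, -76, 14), (480, -83, 11), (474, -88, 8), (464, -91, 10)]
194 [(494, -70, 11), (486, -79, 7), (478, -78, 10), (469, -77, 15), (463, -89, 7)]
195 [(492, -66, 11), (481, -67, 14), (475, -72, 12), (470, -78, 9), (462, -87, 4)]
```

Run:
```python
from h import *
s=np.load('s0.npz');e=s['e']; p=[.268,-.591]
print(proj('side',[*p,.178]),proj('side',[*p,.27]))
P=[];
for v in range(0,140):
  for u in range(340,420):
    if e[v,u]>0: P.append([*pt('side',u,v,e[v,u]),u,v])
P=np.array(P);Q=P[(np.linalg.norm(P[:,:2]-p,axis=1)<.12)&(P[:,2]>.03)]
for lo in np.arange(.05,.4,.02):
    q=Q[(Q[:,2]>=lo)&(Q[:,2]<lo+.02)]
    if len(q): print(round(lo,2),len(q),q.mean(0).round(3),np.ptp(q,axis=0)[:2].round(3))
```

```text
(np.float64(375.7700350465017), np.float64(95.93934728813775)) (np.float64(379.9488199431918), np.float64(74.57131505186513))
0.21 40 [ 2.67000e-01 -5.82000e-01  2.22000e-01  3.77525e+02  8.72750e+01] [0.06  0.112]
0.23 45 [ 2.6700e-01 -5.7700e-01  2.4000e-01  3.7800e+02  8.3733e+01] [0.066 0.116]
0.25 42 [ 2.58000e-01 -5.57000e-01  2.60000e-01  3.79929e+02  8.17380e+01] [0.068 0.114]
0.27 41 [ 2.57000e-01 -5.57000e-01  2.80000e-01  3.81146e+02  7.70980e+01] [0.069 0.119]
0.29 53 [ 2.49000e-01 -5.34000e-01  3.05000e-01  3.82962e+02  7.40940e+01] [0.109 0.143]
0.31 158 [ 2.70000e-01 -5.57000e-01  3.21000e-01  3.79861e+02  6.62530e+01] [0.132 0.172]
0.33 259 [ 2.56000e-01 -5.47000e-01  3.43000e-01  3.83969e+02  6.25830e+01] [0.131 0.179]
0.35 82 [ 2.63000e-01 -5.60000e-01  3.60000e-01  3.83622e+02  5.59510e+01] [0.062 0.06 ]
0.37 84 [ 2.58000e-01 -5.55000e-01  3.81000e-01  3.85929e+02  5.13330e+01] [0.072 0.051]
0.39 156 [ 2.64000e-01 -5.65000e-01  4.00000e-01  3.85667e+02  4.48210e+01] [0.08  0.063]
```

The cameras put the whole gripper about 33 mm higher than the reported TCP z and nose length imply, and the start picture shows the same offset. I'll trust the cameras and descend in steps, watching the force.

Call:
move_arm([
  [255,0,0,7,0],
  [255,0,0,7,0],
  [255,0,0,6,0],
  [255,0,0,0,0],
  [255,0,0,0,0],
])

```text
time: 3.9
eef_pos: [0.4759, -0.0672, 0.0229]
tcp_rot: [-3.141, 0.001, 0.661]
force: [0.6, -0.7, -0.3]
width: 0.0003
```

```bash
cat > tip.py <<'E'
from h import *
def tip():
    o=r.observe();p=np.array(o['eef_pos']);b,e=r.snapshot("side");P=[]
    u0,v0=proj('side',[p[0],p[1],p[2]+.02])
    for v in range(int(v0)-25,int(v0)+25):
      for u in range(int(u0)-18,int(u0)+18):
        if e[v,u]>0: P.append([*pt('side',u,v,e[v,u]),u,v])
    P=np.array(P);Q=P[(np.linalg.norm(P[:,:2]-p[:2],axis=1)<.030)&(P[:,2]>.017)&(P[:,2]<p[2]+.08)]
    print(p.round(4),np.round(o['force'],1),'n',len(Q),'lowest rows:')
    for vv in np.unique(Q[:,4])[-5:]:
        q=Q[Q[:,4]==vv]; print(int(vv),len(q),q[:,:3].mean(0).round(3),q[:,3].min(),q[:,3].max())
    return b
E
python3 - <<'E'
from tip import *
tip()
E
```

```text
[ 0.4759 -0.0672  0.0229] [ 0.6 -0.7 -0.3] n 27 lowest rows:
188 1 [ 0.488 -0.066  0.046] 269.0 269.0
189 1 [ 0.49  -0.069  0.038] 269.0 269.0
190 6 [ 0.47  -0.056  0.052] 270.0 275.0
191 6 [ 0.47  -0.056  0.047] 270.0 275.0
192 7 [ 0.471 -0.061  0.038] 270.0 276.0
```

Call:
move_arm([
  [255,0,0,5,0],
  [255,0,0,5,0],
  [255,0,0,4,0],
  [255,0,0,0,0],
  [255,0,0,0,0],
])

```text
time: 4.37
eef_pos: [0.476, -0.0672, 0.009]
tcp_rot: [-3.141, 0.001, 0.661]
force: [0.9, -0.3, 0.3]
width: 0.0002
```

Run:
```python
from tip import *
tip()
```

```text
[ 0.476  -0.0672  0.009 ] [ 0.9 -0.3  0.3] n 26 lowest rows:
191 2 [ 0.492 -0.071  0.026] 268.0 269.0
192 1 [ 0.489 -0.069  0.024] 269.0 269.0
193 6 [ 0.472 -0.059  0.035] 269.0 275.0
194 6 [ 0.47  -0.056  0.033] 270.0 275.0
195 5 [ 0.472 -0.057  0.027] 270.0 274.0
```

Call:
move_arm([
  [255,0,7,2,0],
  [255,0,7,0,0],
  [255,-1.2,4.8,0,-0.05],
  [255,-1.2,4.8,0,-0.05],
  [255,-1.2,4.8,0,-0.05],
  [255,-1.2,4.8,0,-0.05],
  [255,0,0,0,0],
])

```text
time: 5.0
eef_pos: [0.4951, -0.0971, 0.0074]
tcp_rot: [3.141, -0.0, 0.86]
force: [-0.2, 0.4, 0.1]
width: 0.0004
```

```bash
cat > red2.py <<'E'
from meas import *
def look(name=None):
    o=r.observe();print('t',o['time'],np.round(o['eef_pos'],4),'yaw',round(o['tcp_rot'][2],3),'F',np.round(o['force'],1))
    b,e=r.snapshot("side");a,d=r.snapshot("top")
    for n,im,roi in (('side',b,(195,165,300,240)),('top',a,(195,125,310,230))):
        m=red(im,roi)
        if m.sum()>2:
            q=cen(m);T=ray(n,q[0],q[1],.066);w=T[:2]-C;print(n,q,T.round(4),'rad',np.hypot(*w).round(4),'ang',np.degrees(np.arctan2(w[1],w[0])).round(1))
    if name:
        A=cv2.resize(a[110:240,190:320,::-1],(400,400),interpolation=cv2.INTER_CUBIC);B=cv2.resize(b[140:270,175:305,::-1],(400,400),interpolation=cv2.INTER_CUBIC)
        cv2.imwrite(f'pics/{name}.png',np.hstack([A,B]))
E
python3 - <<'E'
from red2 import *
s=np.load('s0.npz')
q=cen(red(s['b'],(195,165,300,240)));w=ray('side',q[0],q[1],.066)[:2]-C;print('s0 side',q,np.hypot(*w),np.degrees(np.arctan2(w[1],w[0])))
look('c3')
E
```

```text
s0 side (np.float64(231.05555555555554), np.float64(187.94444444444446), 36) 0.05345750349446781 65.6213375988395
t 5.0 [ 0.4951 -0.0971  0.0074] yaw 0.86 F [-0.2  0.4  0.1]
side (np.float64(232.3783783783784), np.float64(189.45945945945945), 37) [0.5901 0.0124 0.066 ] rad 0.0555 ang 74.9
top (np.float64(245.16666666666666), np.float64(167.66666666666666), 18) [0.5909 0.0061 0.066 ] rad 0.0497 ang 72.2
```

View pics/c3.png

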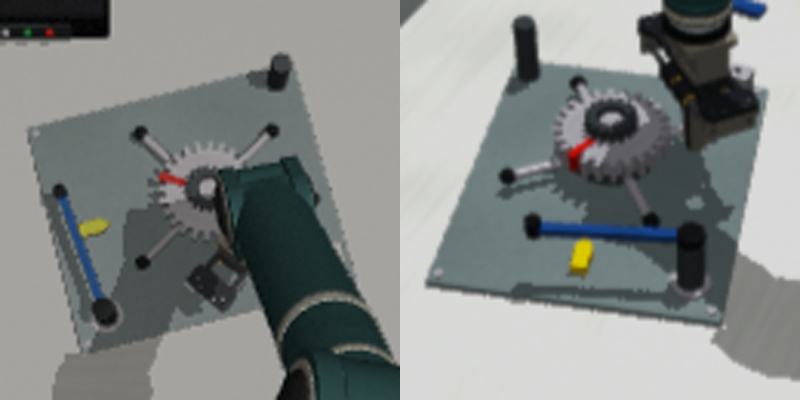

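The turntable has turned about 9°: the red tooth is now at (165,178) in the left crop, with the finger against its spoke and clear of the gear. Continuing the arc.

Call:
move_arm([
  [255,-1.2,4.8,0,-0.05],
  [255,-1.2,4.8,0,-0.05],
  [255,-1.2,4.8,0,-0.05],
  [255,-1.2,4.8,0,-0.05],
  [255,-1.2,4.8,0,-0.05],
  [255,-1.2,4.8,0,-0.05],
  [255,-1.2,4.8,0,-0.05],
  [255,-1.2,4.8,0,-0.05],
  [255,-1.2,4.8,0,-0.05],
  [255,0,0,0,0],
])

```text
time: 5.93
eef_pos: [0.5266, -0.1266, 0.0072]
tcp_rot: [-3.141, 0.0, 1.31]
force: [-0.3, 0.4, 0.1]
width: 0.0007
```

Run:
```python
from red2 import *
look()
a,d=r.snapshot('top')
roi=np.zeros(a.shape[:2],bool);roi[140:210,225:290]=1
n,l,st,ce=cv2.connectedComponentsWithStats(((a.max(2)<55)&roi).astype(np.uint8))
for i in range(1,n):
    if 6<=st[i,4]<40:
        w=ray('top',*ce[i],.031)[:2]-C; print(ce[i].round(1),st[i,4],np.hypot(*w).round(4),np.degrees(np.arctan2(w[1],w[0])).round(1))
```

```text
t 5.9333 [ 0.5266 -0.1266  0.0072] yaw 1.31 F [-0.3  0.4  0.1]
side (np.float64(238.52941176470588), np.float64(191.5), 34) [0.5664 0.0127 0.066 ] rad 0.0547 ang 99.8
top (np.float64(244.66666666666666), np.float64(173.27777777777777), 18) [0.5677 0.0081 0.066 ] rad 0.05 ang 99.2
[266.1 145.3] 14 0.1257 -18.4
[227.7 164.5] 14 0.1254 72.6
[247.7 201.8] 19 0.1246 162.4
```

Call:
move_arm([
  [255,-1.1,4.6,0,-0.048],
  [255,-1.1,4.6,0,-0.048],
  [255,0,0,0,0],
  [255,0,0,0,0],
])

```text
time: 6.42
eef_pos: [0.5348, -0.1303, 0.0073]
tcp_rot: [3.141, -0.0, 1.405]
force: [-0.4, -0.1, -0.7]
width: 0.0003
```

Run:
```python
from red2 import *
look('c4')
```

```text
t 6.4167 [ 0.5348 -0.1303  0.0073] yaw 1.405 F [-0.4 -0.1 -0.7]
side (np.float64(239.84848484848484), np.float64(191.63636363636363), 33) [0.562  0.0114 0.066 ] rad 0.0544 ang 104.6
top (np.float64(245.31578947368422), np.float64(174.31578947368422), 19) [0.5634 0.0055 0.066 ] rad 0.0483 ang 104.7
```

View pics/c4.png

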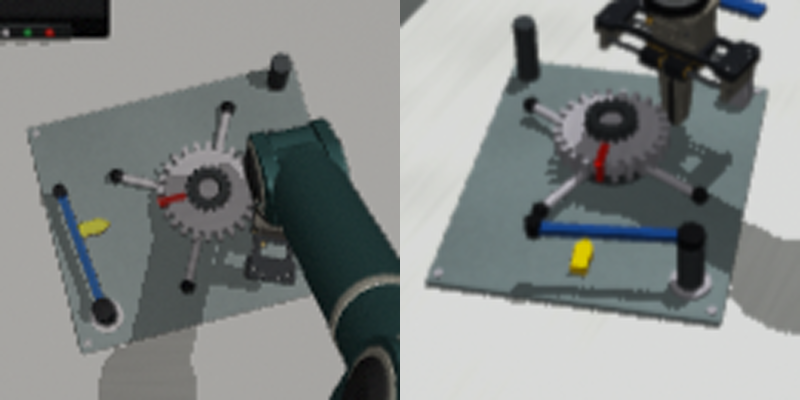

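Both cameras put the tooth at 104.7°, against 104.8° for the wedge. In the left crop the red stripe at (172,201) lines up with the wedge at (95,228). I'll back off and lift.

Call:
move_arm([
  [255,0,-8,0,0],
  [255,0,-8,0,0],
  [255,0,0,-20,0],
  [255,0,0,-35,0],
  [255,0,0,-35,0],
  [255,0,0,-35,0],
  [255,0,0,-35,0],
  [255,0,0,-20,0],
  [255,0,0,0,0],
  [255,0,0,0,0],
])

```text
time: 7.35
eef_pos: [0.5187, -0.128, 0.1881]
tcp_rot: [3.14, 0.001, 1.406]
force: [-0.6, -0.1, -0.7]
width: 0.0002
```

Run:
```python
from red2 import *
look()
s=np.load('s0.npz');a=s['a']
Pv=ray('top',223.4,210.8,.088)[:2];st=C+np.array([[.9668,-.2554],[.2554,.9668]])@[-.12,.17];tip=ray('top',208.7,171.8,.095)[:2]
print('pivot meas',Pv,'calc',st,'probe',tip)
w=tip-st;al=np.arctan2(w[1],w[0]);print(np.hypot(*w),np.degrees(al))
P=st+.105*U(al)+.037*U(al+np.pi/2);print(P)
plan([*P,.2],al+np.pi/2)
```

```text
t 7.35 [ 0.5187 -0.128   0.1881] yaw 1.406 F [-0.6 -0.1 -0.7]
side (np.float64(239.84848484848484), np.float64(191.63636363636363), 33) [0.562  0.0114 0.066 ] rad 0.0544 ang 104.6
top (np.float64(245.31578947368422), np.float64(174.31578947368422), 19) [0.5634 0.0055 0.066 ] rad 0.0483 ang 104.7
pivot meas [0.41330189 0.09094144] calc [0.416266 0.092508] probe [0.56760501 0.14963871]
0.16176345318026125 20.68159743402886
[0.50143209 0.16420694]
at [ 0.5176 -0.1278  0.1861] yaw 1.406 F [-0.2  0.5  0.1] -> tool shift mm [285.4 -63.7 -13.9] turn -0.525
```

Call:
move_arm([
  [255,26,-5.8,-7,0],
  [255,26,-5.8,-7,0],
  [255,26,-5.8,0,0],
  [255,26,-5.8,0,0],
  [255,26,-5.8,0,0],
  [255,26,-5.8,0,0],
  [255,26,-5.8,0,0],
  [255,26,-5.8,0,0],
  [255,26,-5.8,0,0],
  [255,26,-5.8,0,0],
])

```text
time: 8.28
eef_pos: [0.5028, 0.1391, 0.1994]
tcp_rot: [-3.138, 0.001, 1.407]
force: [-0.8, 0.8, 0.0]
width: 0.0005
```

Call:
move_arm([
  [255,25,-5.8,0,0],
  [255,0,0,0,-0.105],
  [255,0,0,0,-0.105],
  [255,0,0,0,-0.105],
  [255,0,0,0,-0.105],
  [255,0,0,0,-0.105],
  [255,0,0,0,0],
  [255,0,0,0,0],
])

```text
time: 8.95
eef_pos: [0.5017, 0.1635, 0.1998]
tcp_rot: [-3.139, -0.001, 1.929]
force: [-0.0, 0.7, 0.3]
width: 0.0002
```

Run:
```python
from h import *
plan([.5014,.1642,.051],np.radians(110.7))
```

```text
at [0.5017 0.1635 0.1998] yaw 1.929 F [-0.   0.7  0.3] -> tool shift mm [ 8.000e-01 -1.000e-01  1.488e+02] turn -0.003
```

Call:
move_arm([
  [255,1,0,25,0],
  [255,0,0,25,0],
  [255,0,0,25,0],
  [255,0,0,25,0],
  [255,0,0,0,0],
  [255,0,0,0,0],
  [255,0,0,0,0],
])

```text
time: 9.53
eef_pos: [0.5028, 0.1654, 0.1022]
tcp_rot: [3.141, -0.0, 1.931]
force: [0.5, 0.7, 1.1]
width: 0.0008
```

Run:
```python
from tip import *
b=tip()
cv2.imwrite('pics/c5.png',cv2.resize(b[150:250,190:310,::-1],(720,600),interpolation=cv2.INTER_CUBIC))
```

```text
[0.5028 0.1654 0.1022] [0.5 0.7 1.1] n 163 lowest rows:
215 10 [0.5   0.172 0.132] 229.0 238.0
216 9 [0.5   0.175 0.13 ] 229.0 237.0
217 9 [0.5   0.175 0.125] 229.0 237.0
218 8 [0.499 0.174 0.121] 230.0 237.0
219 5 [0.498 0.173 0.116] 232.0 236.0
```

View pics/c5.png

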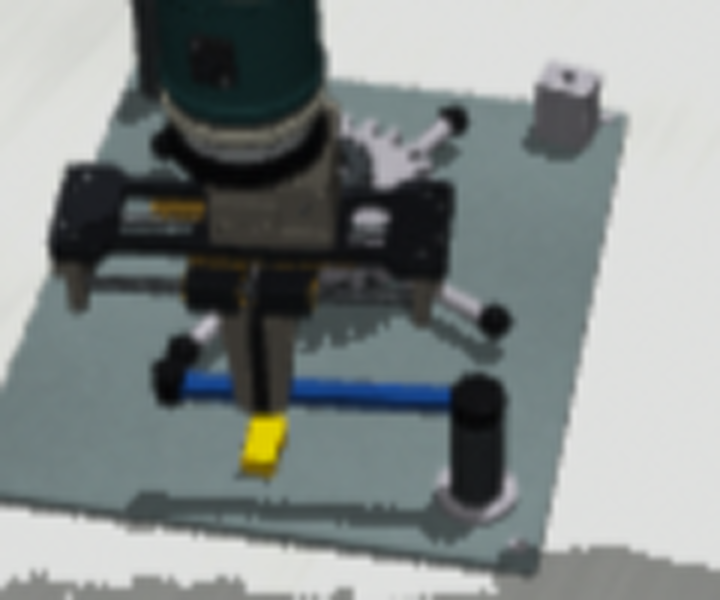

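The fingertip at (265,410) is just outside the blue bar, as planned. Two stubs hang from the ends of the gripper body at (75,300) and (425,310), so I'll check their height.

Run:
```python
from h import *
b,e=r.snapshot('side')
for u in (201,202,203,204,259,260,261,262):
    print(u,[tuple(int(t) for t in pt('side',u,v,e[v,u])*1000) for v in range(192,206,2) if e[v,u]>0])
```

```text
201 [(569, 224, 244), (571, 223, 235), (571, 223, 227), (571, 224, 220), (572, 225, 212), (688, 65, 12), (687, 68, 6)]
202 [(565, 225, 246), (566, 225, 238), (568, 223, 227), (569, 223, 220), (569, 224, 212), (687, 61, 9), (682, 70, 10)]
203 [(565, 220, 242), (566, 220, 234), (566, 220, 226), (567, 222, 219), (567, 222, 211), (681, 62, 13), (681, 65, 6)]
204 [(562, 220, 243), (572, 207, 220), (567, 215, 221), (568, 215, 213), (565, 220, 210), (678, 61, 14), (675, 68, 11)]
259 [(420, 158, 246), (415, 168, 249), (416, 167, 240), (416, 166, 232), (417, 164, 222), (417, 164, 213), (417, 164, 205)]
260 [(418, 154, 243), (414, 163, 245), (415, 162, 236), (415, 162, 228), (414, 164, 222), (415, 163, 213), (413, 166, 209)]
261 [(414, 156, 246), (410, 164, 248), (411, 164, 239), (410, 165, 232), (411, 163, 223), (411, 163, 214), (411, 164, 208)]
262 [(412, 153, 245), (407, 164, 248), (408, 163, 239), (408, 163, 232), (499, -31, 13), (497, -27, 8), (492, -16, 10)]
```

Call:
move_arm([
  [255,0,0,25,0],
  [255,0,0,25,0],
  [255,0,0,0,0],
  [255,-9,0,0,0],
  [255,-9,0,0,0],
  [255,-5.3,0.8,0,0.05],
  [255,-5.3,0.8,0,0.05],
  [255,-5.3,0.8,0,0.05],
  [255,-5.3,0.8,0,0.05],
  [255,0,0,0,0],
])

```text
time: 10.47
eef_pos: [0.5197, 0.1268, 0.0531]
tcp_rot: [3.139, 0.001, 1.728]
force: [-0.1, -0.1, -0.5]
width: 0.0005
```

Call:
move_arm([
  [255,-5.3,0.8,0,0.05],
  [255,-5.3,0.8,0,0.05],
  [255,-5.3,0.8,0,0.05],
  [255,-5.3,0.8,0,0.05],
  [255,-5.3,0.8,0,0.05],
  [255,-5.3,0.8,0,0.05],
  [255,-5.3,0.8,0,0.05],
  [255,0,0,0,0],
  [255,0,0,0,0],
])

```text
time: 11.22
eef_pos: [0.5244, 0.0913, 0.0524]
tcp_rot: [3.14, -0.0, 1.383]
force: [-0.3, -0.2, -0.1]
width: 0.0001
```

Run:
```python
from red2 import *
look('c6')
```

```text
t 11.2167 [0.5244 0.0913 0.0524] yaw 1.383 F [-0.3 -0.2 -0.1]
top (np.float64(248.0), np.float64(173.5), 6) [ 0.5667 -0.0053  0.066 ] rad 0.0371 ang 104.0
```

View pics/c6.png

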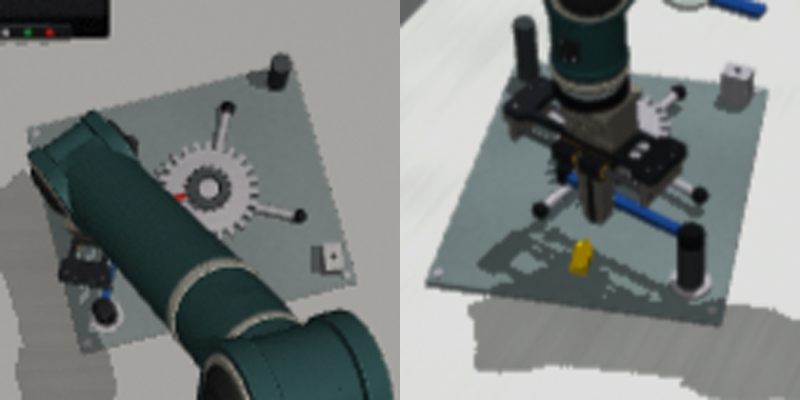

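The bar is swinging in: the finger sits at (597,205) in the right crop against the blue bar, and the gear looks undisturbed. About 0.3 rad remains.

Call:
move_arm([
  [255,-5.3,0.8,0,0.05],
  [255,-5.3,0.8,0,0.05],
  [255,-5.3,0.8,0,0.05],
  [255,-5.3,0.8,0,0.05],
  [255,-5.3,0.8,0,0.05],
  [255,-3.2,0.5,0,0.03],
  [255,0,0,0,0],
  [255,0,0,0,0],
])

```text
time: 11.98
eef_pos: [0.5189, 0.0622, 0.0514]
tcp_rot: [-3.141, 0.0, 1.103]
force: [0.3, -0.7, 0.6]
width: 0.0004
```

Call:
move_arm([
  [255,-1.5,0,0,0.01],
  [255,0,0,0,0],
])

```text
time: 12.15
eef_pos: [0.5184, 0.0611, 0.0514]
tcp_rot: [-3.141, -0.0, 1.092]
force: [0.4, 0.8, 1.3]
width: 0.0001
```

Call:
move_arm([
  [255,-1.5,0,0,0.01],
  [255,0,0,0,0],
])

```text
time: 12.32
eef_pos: [0.5178, 0.0594, 0.0514]
tcp_rot: [3.142, -0.0, 1.081]
force: [1.1, 0.2, -1.0]
width: 0.0004
```

No contact force from the stop yet, so I'll step on until it shows.

Call:
move_arm([
  [255,-1.5,0,0,0],
  [255,0,0,0,0],
])

```text
time: 12.48
eef_pos: [0.517, 0.0579, 0.0513]
tcp_rot: [3.142, 0.0, 1.082]
force: [0.0, 0.5, -0.5]
width: 0.0009
```

Call:
move_arm([
  [255,-1.5,0,0,0],
  [255,0,0,0,0],
])

```text
time: 12.65
eef_pos: [0.5164, 0.0568, 0.0514]
tcp_rot: [3.141, -0.0, 1.082]
force: [1.3, 0.6, 0.4]
width: 0.0006
```

Run:
```python
from red2 import *
o=r.observe();print(o['eef_pos'],o['force'])
st=C+np.array([[.9668,-.2554],[.2554,.9668]])@[-.12,.17]
u=U(np.radians(-27.7));n=U(np.radians(62.3));w=np.array(o['eef_pos'][:2])-st;print('along',w@u,'offset from arm line',w@n)
a,d=r.snapshot('top');b,e=r.snapshot('side')
for nm,im in(('top',a),('side',b)):
    h=cv2.cvtColor(im,cv2.COLOR_RGB2HSV).astype(int);bm=(h[...,0]>100)&(h[...,0]<125)&(h[...,1]>130)
    v,x=np.nonzero(bm);P=np.array([ray(nm,*q,.086)[:2]-st for q in zip(x,v)]);k=(np.linalg.norm(P,axis=1)<.17);P=P[k]
    if len(P): print(nm,len(P),'mean ang',np.degrees(np.arctan2(P.mean(0)[1],P.mean(0)[0])),np.hypot(*P.mean(0)))
```

```text
[0.51644928 0.05679593 0.05143068] [1.33259819 0.55265162 0.41466028]
along 0.10530210587481646 offset from arm line 0.014950163974137242
top 13 mean ang -31.487872738143825 0.039564187622377095
side 67 mean ang -27.622338800358076 0.05128231261496427
```

Call:
move_arm([
  [255,-1.5,0,0,0],
  [255,0,0,0,0],
])

```text
time: 12.92
eef_pos: [0.5165, 0.0568, 0.0515]
tcp_rot: [3.141, -0.003, 1.082]
force: [3.2, 4.1, -3.1]
width: 0.0008
```

Call:
move_arm([
  [255,-1.5,0,0,0],
  [255,0,0,0,0],
])

```text
time: 13.08
eef_pos: [0.5165, 0.0568, 0.0516]
tcp_rot: [3.14, -0.006, 1.083]
force: [4.3, 6.7, -5.1]
width: 0.0007
```

The TCP has stopped advancing and the force is rising, so the arm is at its stop. Backing off and lifting away.

Call:
move_arm([
  [255,8,0,0,0],
  [255,12,0,0,0],
  [255,12,0,0,0],
  [255,0,0,-30,0],
  [255,0,0,-30,0],
  [255,0,0,-30,0],
  [255,0,0,-30,0],
  [255,0,0,-30,0],
  [255,0,0,0,0],
  [255,0,0,0,0],
])

```text
time: 13.92
eef_pos: [0.5311, 0.0832, 0.2031]
tcp_rot: [3.138, -0.001, 1.082]
force: [-0.4, 0.1, 0.4]
width: 0.0005
```

Call:
move_arm([
  [255,-20,-25,0,0],
  [255,-20,-30,0,0],
  [255,-20,-30,0,0],
  [255,-20,-30,0,0],
  [255,-20,-30,0,0],
  [255,-20,-30,0,0],
  [255,0,0,0,0],
  [255,0,0,0,0],
  [255,0,0,0,0],
])

```text
time: 14.67
eef_pos: [0.3196, 0.0587, 0.2013]
tcp_rot: [3.141, -0.0, 1.082]
force: [1.4, 0.2, 0.4]
width: 0.001
```

Run:
```python
from red2 import *
look('c7')
```

```text
t 14.6667 [0.3196 0.0587 0.2013] yaw 1.082 F [1.4 0.2 0.4]
side (np.float64(239.33333333333334), np.float64(194.26666666666668), 15) [0.5578 0.0237 0.066 ] rad 0.0673 ang 105.4
top (np.float64(247.375), np.float64(173.625), 8) [ 0.5662 -0.0027  0.066 ] rad 0.0396 ang 103.8
```

View pics/c7.png

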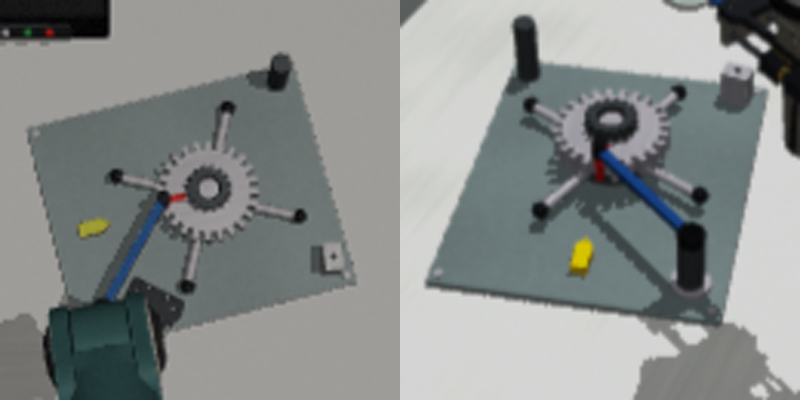

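The probe stands over the red tooth at (163,199) in the left crop, in line with the wedge at (95,228). The torch, the block and the gear's seating look undisturbed, and the robot is clear.

```bash
python3 -c "
from rig import r
print(r.hand_in())"
```

```text
the job is handed in; nothing more can be done
None
```

I turned the turntable about 40° counter-clockwise by one spoke until the red tooth lined up with the yellow wedge. I then pushed the blue probe arm in to its stop, lifted clear and handed the job in at about 15 s; the hand-in gave no verdict.

**Checks**
- **Red tooth:** before the probe push, the two cameras put it at 104.6° and 104.7°; the wedge is at 104.8°. After the push, with the probe partly hiding it, they read 105.4° and 103.8°, still about 1 mm at the tooth.
- **Probe arm:** at the end of the push the tool stopped advancing and the contact force rose to about 9 N. The side camera put the bar at -27.6°, against -27.7° for the stop. The top camera read -31.5°, but only from a small visible piece of the bar.
- **Surroundings:** the final picture shows the probe over the red tooth, the gear seated, the torch and block unmoved and the robot clear. I did not measure the other bystanders again; the arm stayed away from them.

**Disagreement:** the cameras showed the gripper about 35 mm higher than the reported tool position and stated nose length imply. I set the fingertip heights from camera depth instead.

I viewed nine pictures.

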